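# Shut the blade guard on the knife tray

### The job

Make the chef's knife safe: with the fingertips, push the blue blade guard over from its standing position until it lies flat over the blade, then push against its orange ridge so that the guard slides fully home with its free edge tucked beneath the dark steel lip, and move clear. Push only from the guard's blue outer side: do not pinch it or touch its white inner face, which stays clean, and leave the knife and everything else on the bench where it lies.

Things in the scene. Friction and masses are not known exactly. Their poses are not given: they have to be found in the camera images.
- tray: white plastic knife tray, fixed, 170 mm (its x) by 280 mm (its y), floor 10 mm thick, walls to 26 mm (42 mm under the lip); origin under its centre on the bench. +x points from the guard's hinge to the lip, z up; yaw within 0.5 rad of the world's. The guard covers the +y half (its middle at y = +52 mm), the knife's handle lies in the -y half
- guard (a joint): angle of the blue guard about its hinge, rad: 0 = folded down flat (a stop holds it level), about 1.57 = upright, starts at 1.65 to 1.95, leaning back away from the lip. Stiff hinge (0.045 N m friction): the guard stays where it is left and takes about 1 N at the free edge to fold
- runner (a joint): how far guard and hinge pin have slid along tray +x to the lip, m: 0 at the start, stop at 0.026 = fully home. Takes about 6 N and stays where left. The free edge is 5 mm short of the lip's inner edge at 0, and 15 mm beneath its flat part at 0.026. The guard meets the lip as solid parts do: it only enters when lying flat
- hinge_mid (a point): middle of the hinge pin, at tray x = -58 mm plus the runner's value, tray y = +52 mm, 36 mm above the bench; axes as the tray's; hinge axis along tray y. Beside each end of the pin stands a slotted white ear (tray x -75 to -17 mm, top 47 mm above the bench); 148 mm clear between the ears
- ridge_back (a point): foot of the orange thumb ridge's back face, at its middle: on the guard's outer face, 45 mm from the hinge axis, 39 mm above the bench when flat. Ridge 90 mm long (along y), 12 mm proud, steep face to the hinge, ramp to the free edge ending 66 mm from the hinge. Axes are the guard's: x hinge to free edge, y along the hinge, z out of the outer face
- guard_edge (a point): middle of the guard's free edge, 99 mm from the hinge axis. Blue plate 99 x 140 x 3 mm; its outer face is 3 mm above the hinge axis when flat and smooth between ridge and edge. Axes as for ridge_back
- guard_inner: white inner face of the guard, 73 x 128 x 2 mm plate beneath the blue plate, faces the lip when the guard stands and the blade when it is flat; origin on the hinge axis; not to be touched by the fingers
- lip_edge (a point): dark steel lip fixed on the tray's front wall, 150 mm along tray y: this point is the middle of the inner end of its flat underside, 42 mm above the bench at tray x = +52 mm; the lip runs from here to +83 mm, top 45 mm; its inner 6 mm (tray x +46 to +52) are bent up to about 50 mm as a lead-in
- knife: chef's knife, 226 mm long, lying loose in the tray along tray y, steel blade under the guard, black handle (24 x 105 x 18 mm) in the open half, top 28 mm above the bench; origin within 5 mm of the middle of its length, on its underside
- ramekin: small white ceramic pot, 76 mm across, 45 mm high, standing beside the tray's guard end; origin under its centre
- pepper_jar: brown glass jar with a dark cap, 54 mm across, 85 mm high, standing beside the tray's knife-handle end; origin under its centre
- spoon: steel spoon, 180 mm long, lying beyond the tray's lip side, roughly along the tray; origin under its middle
- sauce_bottle: yellow squeeze bottle with red cap, 56 mm across, 170 mm high, well away from the tray on the robot's left; origin under its centre
- pinch_bowl: small steel bowl, 100 mm across, 40 mm high, well away from the tray on the robot's right; origin under its centre

How it is judged:
By the outcome, as a careful person would: the job done as asked, in the order asked, and still so for the second after the job is handed in, with the robot touching nothing.
It also fails if it takes over 40 s, if anything falls off the work surface, if the arm or the gripper's body presses on something with over 40 N, if the wrist force passes 120 N, or if a joint passes its speed limit or range.

### The arm

A 6-joint arm with a two-finger parallel gripper is mounted at the origin on the work surface. World frame = base frame: x ahead of the robot, y to its left, z up, the work surface at z = 0. Lengths are in m, angles in rad, forces in N, time in s.
With the tool pointing down it reaches from about 0.375 to 0.9 m from the base axis. Payload 3.1 kg.
Tool frame: the origin (TCP) lies midway between the tips of the shut fingers; the grasp point (between the pads) lies 19 mm behind it; x points along the fingers, y is the direction in which the jaws open and shut, and the axes are right-handed (so a half turn about x gives the same grasp; the last joint's range is limited). The gripper opens to 85 mm and grips with 20 to 120 N. Pads are 22 mm wide; open, the fingers measure 114 mm over their backs; the gripper's body (76 mm by 85 mm) begins 54 mm behind the grasp point. The pads swing forward as they close: fully open they stand 13 mm farther back than shut.
Start: joints at [-0.178, 0.527, 1.433, -0, 1.181, -0.178], TCP at [0.625, 0, 0.207] pointing down, gripper open.
Joint ranges: [-3.08, 3.08], [-0.75, 2.2], [0.22, 2.44], [-1.43, 4.57], [0, 2.65], [-2.85, 2.85]. Speed limits (rad/s): [2.79, 2.79, 3.14, 3.14, 3.14, 3.14].

### API

Orientations are given as a unit quaternion [x, y, z, w].
In Python, from station import manip gives the robot as it stands.
- The arm moves only by the tool carry_out, never from a script. Its argument "commands" is a list that holds one entry, the list of rows, each a list of 7 numbers: the shift along the tool's x, y, z in units of 25 mm (1.0 is 25 mm), then the turn, a rotation vector about the tool's x, y, z in units of 5 degrees (1.0 is 5 degrees), then the finger opening in mm, from 0 to 85.4. A call has exactly 5 rows; each row is the pose to reach, as a shift and turn from the pose commanded when the call began, along the tool's axes at that moment; what a row does not reach only later rows make up. A row lasts 1/10 s, in which the tool goes at most 50 mm and 8.59 degrees, less where a joint would pass 70% of its speed; a pose out of reach is approached as far as the arm can. A call with a gripper value outside its range is refused whole. The fingers move at their own pace and stop on an object; "force" is the grip in N (left out, the last holds). Time passes only in rows, so rows that repeat a pose let the fingers close, or fill a call up. It gives the time, the measured TCP pose, the force and the opening at its end, in the units of the state.
- manip.sense(): the state, without advancing time (a new reading comes with each control period).
- manip.snapshot(name): name is "scene" or "side" or "wrist"; returns a dict with "image" (384x512x3 uint8, red, green, blue), "fx", "fy", "cx", "cy" (pixels), "k1" (the pictures are not rectified: a ray, as slopes to the right and down, at radius r is drawn at 1 + k1 r^2 times it, then the intrinsics apply), "rvec" (rotation vector, rad) and "tvec" (3), from world to camera coordinates, as OpenCV has them. Camera axes: x right, y down, z forward; pixel columns grow to the right and rows downward; lengths in m; the calibration is good to about 2 mm. A picture is of the moment at which its call begins. There is no depth.
- manip.sign_off(): hands the job in, once; it reports no verdict.
The state is a dict: "t": time; "q": joint angles; "qd": joint speeds; "tau": joint torques, N m; "tcp_pos": TCP position; "tool_rot": TCP orientation; "force": force on the tool from outside, world axes, zero at the start; "ft_torque": the same for the moment, N m; "finger_gap": opening from 0.0 (shut) to 1.0 (fully open).
Only numpy, scipy, OpenCV 4.12 (cv2) and the standard library are available. Lean on these libraries where they do the work, as an engineer would, in place of code of your own. Each camera call takes 0.05 s, during which the arm holds its last target.

## Working session

There is one attempt and no reset: what is moved stays moved. The work goes in short steps, Python scripts to look and compute and a tool call to move; the robot and the scene stay as the last step left them, time stands still between calls to the robot, and variables do not carry over. Pictures are saved under pics/ and viewed, and the job is handed in when it is done.

Besides the shell and the picture viewer there is one more tool, called after "Call:" as name(argument=value, ...) on one line, values as JSON. carry_out: Moves the arm, as the interface text tells. Its arguments: {"type":"object","properties":{"commands":{"type":"array"},"force":{"type":"number"}},"required":["commands"]}

```bash
mkdir -p pics
cat > h.py <<'E'
import numpy as np, cv2
from station import manip
def snap(n,f):
    s=manip.snapshot(n); cv2.imwrite('pics/'+f+'.png',cv2.cvtColor(s['image'],cv2.COLOR_RGB2BGR)); 
    np.save('pics/'+f+'.npy',s,allow_pickle=True); return s
def load(f): return np.load('pics/'+f+'.npy',allow_pickle=True).item()
def ray(s,u,v):
    K=np.array([[s['fx'],0,s['cx']],[0,s['fy'],s['cy']],[0,0,1.]])
    p=cv2.undistortPoints(np.array([[[u,v]]],float),K,np.array([s['k1'],0,0,0,0.]))[0,0]
    R=cv2.Rodrigues(np.array(s['rvec'],float))[0]; t=np.array(s['tvec'],float).ravel()
    d=R.T@np.array([p[0],p[1],1]); o=-R.T@t; return o,d/np.linalg.norm(d)
def plane(s,u,v,z):
    o,d=ray(s,u,v); return o+d*(z-o[2])/d[2]
def proj(s,P):
    K=np.array([[s['fx'],0,s['cx']],[0,s['fy'],s['cy']],[0,0,1.]])
    return cv2.projectPoints(np.atleast_2d(np.array(P,float)),np.array(s['rvec'],float),np.array(s['tvec'],float),K,np.array([s['k1'],0,0,0,0.]))[0][:,0]
E
python3 - <<'E'
from h import *
for n in ['scene','side','wrist']:
    s=snap(n,n+'0'); print(n,ray(s,256,192))
print(manip.sense())
E
```

```text
scene (array([1.34662626, 0.19451654, 1.35309168]), array([-0.54363402, -0.12562798, -0.82986726]))
side (array([ 0.33923265, -1.04502022,  0.82929485]), array([ 0.1472978 ,  0.79492121, -0.58856064]))
wrist (array([0.6245125 , 0.07991134, 0.37301295]), array([ 0.00696774, -0.32396959, -0.94604184]))
{'t': 0.15, 'q': array([-1.78505259e-01,  5.28253961e-01,  1.43363090e+00, -7.40325744e-06,
        1.18141787e+00, -1.78505701e-01]), 'qd': array([ 0.00127876, -0.00284074, -0.00332304, -0.00154589,  0.00163215,
       -0.00105013]), 'tau': array([ 1.17890530e-03, -4.42742836e+01, -1.78276026e+01, -2.15643640e-04,
        5.61750654e-03, -9.84718270e-06]), 'tcp_pos': array([6.24393610e-01, 1.33350211e-04, 2.06150355e-01]), 'tool_rot': array([ 0.4996522 ,  0.50049589, -0.50034581,  0.49950538]), 'force': array([-0.02281002, -0.24815342, -0.40865511]), 'ft_torque': array([ 0.00394187, -0.03517956, -0.00613786]), 'finger_gap': 0.9970033105734375}
```

View pics/scene0.png

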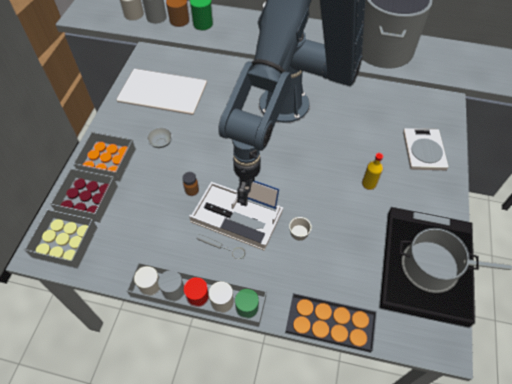

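View pics/side0.png

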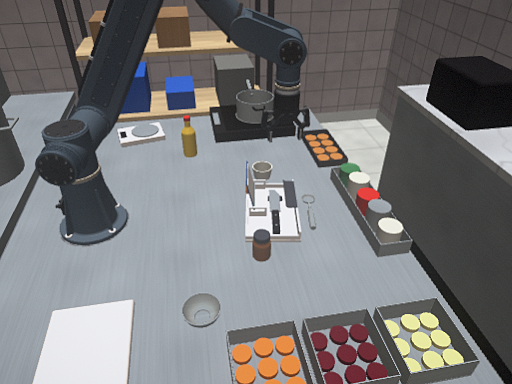

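View pics/wrist0.png

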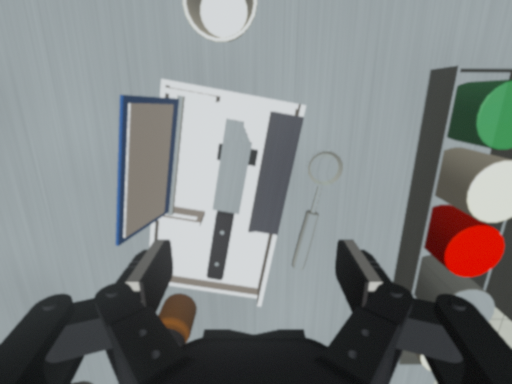

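Run:
```python
from h import *
im=cv2.imread('pics/wrist0.png')[60:320,90:350]
cv2.imwrite('pics/w0c.png',cv2.resize(im,(780,780)[:2],interpolation=cv2.INTER_CUBIC)[:600])
```

```text
(no output)
```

View pics/w0c.png

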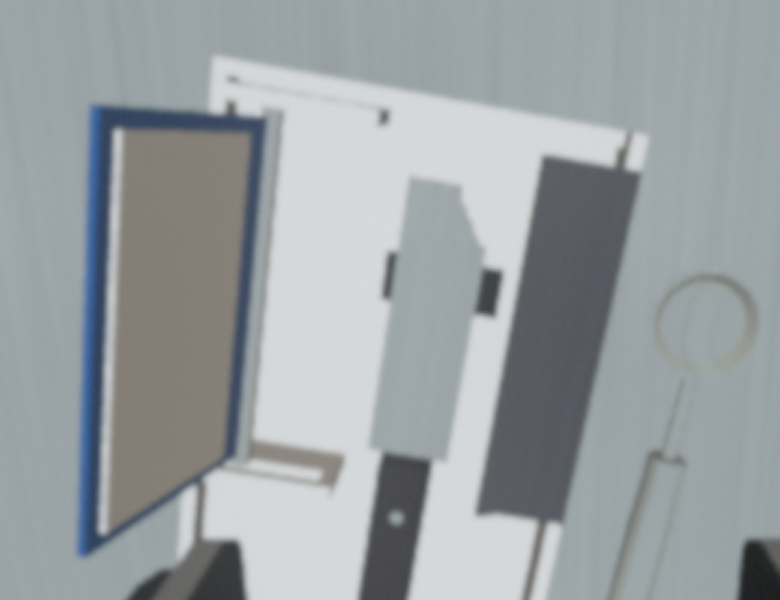

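Run:
```python
from h import *
s=load('wrist0')
c=lambda u,v,z:plane(s,u/3+90,v/3+60,z)
A=c(639,172,.045);B=c(560,522,.045);C=c(543,156,.050);D=c(478,516,.050);E=c(213,57,.026);F=c(649,135,.026)
H1=c(272,110,.036);H2=c(240,460,.036)
for n,p in zip('ABCDEFhH',[A,B,C,D,E,F,H1,H2]):print(n,p.round(4))
n=np.linalg.norm
print(n(A-B),n(C-D),n(A[:2]-C[:2]),n(E-F),n(H1-H2))
for P,Q in [(B,A),(D,C),(H2,H1)]: print('yaw',np.arctan2(*(Q-P)[[1,0]])-np.pi/2)
print(np.arctan2(*(F-E)[[1,0]]))
# fit: tray coords -> world
from scipy.optimize import least_squares
tr=np.array([[.083,.127],[.083,-.023],[.046,.127],[.046,-.023],[-.085,.14],[.085,.14]])
W=np.array([A,B,C,D,E,F])[:,:2]
def f(p):
    c_,s_=np.cos(p[2]),np.sin(p[2]);R=np.array([[c_,-s_],[s_,c_]])
    return (tr@R.T+p[:2]-W).ravel()
r=least_squares(f,[.6,.1,-.2]);print(r.x,(r.fun.reshape(-1,2)*1e3).round(1))
x,y,th=r.x
R=np.array([[np.cos(th),-np.sin(th)],[np.sin(th),np.cos(th)]])
print('hinge',R@[-.058,.052]+[x,y], (R.T@(np.array([H1,H2])[:,:2]-[x,y]).T).T)
# guard edge: intersect rays with ver plane: edge pts with tray y=122,-18
for uv in [(95,105,.122),(82,553,-.018)]:
    o,d=ray(s,uv[0]/3+90,uv[1]/3+60)
    yv=R[:,1]; t=(uv[2]-yv@(o[:2]-[x,y]))/(yv@d[:2]); P=o+d*t; L=R.T@(P[:2]-[x,y]); print('edge',P,L,'ang',np.arctan2(P[2]-.036,L[0]+.058),np.hypot(P[2]-.036,L[0]+.058))
```

```text
A [0.6796 0.0567 0.045 ]
B [ 0.6537 -0.0895  0.045 ]
C [0.6432 0.0627 0.05  ]
D [ 0.6186 -0.0841  0.05  ]
E [0.5174 0.0982 0.026 ]
F [0.686  0.0695 0.026 ]
h [0.5411 0.0788 0.036 ]
H [ 0.5161 -0.0648  0.036 ]
0.14840595606244497 0.14886584681560444 0.03699283152219839 0.1709901464910631 0.14571381833772612
yaw -0.17580880149978206
yaw -0.16540400409668887
yaw -0.17235090062119762
-0.168600068664959
[ 0.57672914 -0.05380587 -0.17317936] [[ 0.7  0.3]
 [ 0.8 -1.3]
 [ 0.8  0.7]
 [-0.6 -0.3]
 [-0.3  0.6]
 [-1.4 -0. ]]
hinge [0.52855709 0.00741058] [[-0.0579759   0.12448063]
 [-0.05785518 -0.02123314]]
edge [0.51718391 0.08046308 0.13254217] [-0.08179111  0.122     ] ang 1.8124143141385738 0.09943041534671639
edge [ 0.49204097 -0.05726456  0.12957941] [-0.08282541 -0.018     ] ang 1.830110312769989 0.09681635575128746
```

Call:
carry_out(commands=[[[0.2,-1.3,-0.1,-1.6,0,0,0],[0.4,-2.6,-0.3,-3.2,0,0,0],[0.6,-3.9,-0.5,-4.8,0,0,0],[0.8,-5.2,-0.6,-6.4,0,0,0],[1.0,-6.2,-0.7,-8.0,0,0,0]]])

```text
t: 0.65
tcp_pos: [0.4674, 0.018, 0.1815]
tool_rot: [0.297, 0.642, -0.297, 0.641]
force: [-0.3, 0.1, -0.5]
finger_gap: 0.144
```

Call:
carry_out(commands=[[[0,0,0,-1.6,0,0,0],[0,0,0,-3.2,0,0,0],[0,0,0,-4.8,0,0,0],[0,0,0,-6.4,0,0,0],[0,0,0,-8.0,0,0,0]]])

```text
t: 1.15
tcp_pos: [0.4698, 0.0176, 0.1818]
tool_rot: [0.06, 0.705, -0.06, 0.704]
force: [-0.0, -1.1, -0.7]
finger_gap: 0.001
```

```bash
cat >> h.py <<'E'
from scipy.spatial.transform import Rotation as Ro
TH=-.1732;TO=np.array([.57673,-.05381,0]);RT=Ro.from_euler('z',TH).as_matrix()
def tray(p): return RT.T@(np.array(p)-TO)
def wor(p): return RT@np.array(p)+TO
def st():
    s=manip.sense(); R=Ro.from_quat(s['tool_rot']).as_matrix()
    print('t',s['t'],'tray',tray(s['tcp_pos']).round(4),'axes in tray',(RT.T@R).round(3).tolist(),'F',(RT.T@s['force']).round(2),'gap',round(s['finger_gap'],3))
E
python3 - <<'E'
from h import *
st(); snap('wrist','w1'); snap('side','s1'); st()
E
```

```text
t 1.15 tray [-0.1176  0.0519  0.1818] axes in tray [[-0.0, -0.004, 1.0], [0.0, 1.0, 0.004], [-1.0, 0.0, -0.0]] F [ 0.16 -1.08 -0.73] gap 0.001
t 1.25 tray [-0.1176  0.0519  0.1818] axes in tray [[-0.0, 0.002, 1.0], [-0.0, 1.0, -0.002], [-1.0, -0.0, -0.0]] F [ 0.16 -0.08  0.1 ] gap -0.003
```

View pics/w1.png

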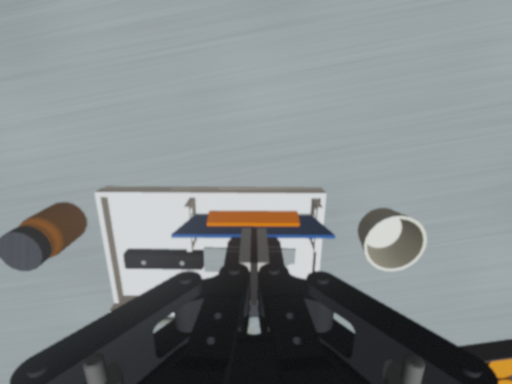

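View pics/s1.png

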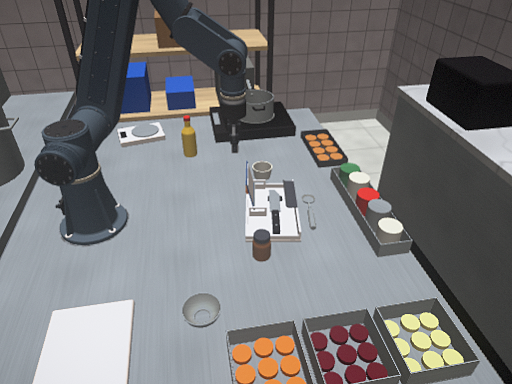

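Call:
carry_out(commands=[[[0.9,0,0,0,0,0,0],[1.8,0,0,0,0,0,0],[2.6,0,0,0,0,0,0],[2.6,0,0.2,0,0,0,0],[2.6,0,0.4,0,0,0,0]]])

```text
t: 1.75
tcp_pos: [0.4803, 0.0157, 0.117]
tool_rot: [0.062, 0.705, -0.062, 0.704]
force: [0.5, -0.5, -0.2]
finger_gap: 0.002
```

Run:
```python
from h import *
st(); snap('wrist','w2'); 
# waypoints: front lower corner on outer face at radius r
for th in [1.7,1.57,1.4,1.2,1.0,.8,.6,.4,.2,.0]:
    r=.085; print(th, 'TCP x z', round(-.058+r*np.cos(th)-.003*np.sin(th)-.011,4), round(.036+r*np.sin(th)+.003*np.cos(th),4))
```

```text
t 1.75 tray [-0.107   0.0519  0.117 ] axes in tray [[-0.0, 0.003, 1.0], [0.0, 1.0, -0.003], [-1.0, 0.0, -0.0]] F [ 0.54 -0.37 -0.19] gap 0.002
1.7 TCP x z -0.0829 0.1199
1.57 TCP x z -0.0719 0.121
1.4 TCP x z -0.0575 0.1203
1.2 TCP x z -0.041 0.1163
1.0 TCP x z -0.0256 0.1091
0.8 TCP x z -0.0119 0.0991
0.6 TCP x z -0.0005 0.0865
0.4 TCP x z 0.0081 0.0719
0.2 TCP x z 0.0137 0.0558
0.0 TCP x z 0.016 0.039
```

View pics/w2.png

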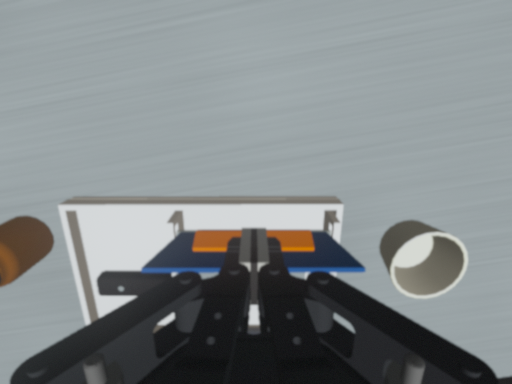

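Call:
carry_out(commands=[[[0,0,0.5,0,0,0,0],[0,0,0.9,0,0,0,0],[0,0,1.3,0,0,0,0],[0,0,1.7,0,0,0,0],[0,0,2.1,0,0,0,0]]])

```text
t: 2.3
tcp_pos: [0.5327, 0.0065, 0.1171]
tool_rot: [0.062, 0.704, -0.062, 0.705]
force: [-0.4, -0.3, 0.5]
finger_gap: 0.001
```

Run:
```python
from h import *
st(); snap('wrist','w3');snap('side','s3')
a=cv2.imread('pics/w3.png');b=cv2.imread('pics/s3.png')[120:260,200:340];b=cv2.resize(b,(384,384),interpolation=cv2.INTER_CUBIC)
cv2.imwrite('pics/c3.png',cv2.resize(np.hstack([a,b]),(800,343)))
```

```text
t 2.3 tray [-0.0538  0.0518  0.1171] axes in tray [[0.001, 0.001, 1.0], [-0.0, 1.0, -0.001], [-1.0, -0.0, 0.001]] F [-0.33 -0.35  0.53] gap 0.001
```

View pics/c3.png

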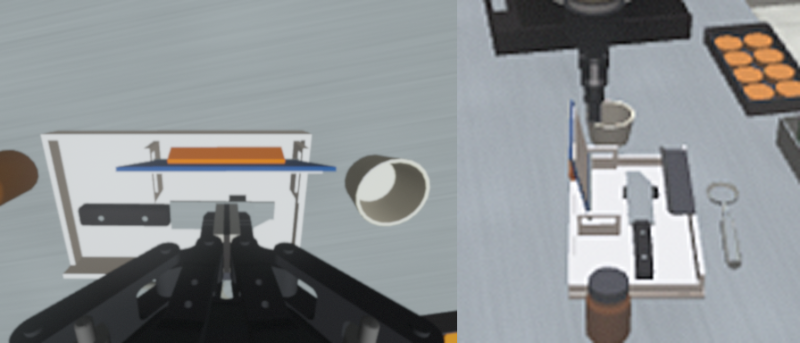

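Run:
```python
from h import *
for f,x,z in [('w1',-.1176,.1818),('w2',-.107,.117),('w3',-.0538,.1171),('s3',-.0538,.1171)]:
    s=load(f); print(f,'tcp',proj(s,wor([x,.052,z])),'cam',tray(ray(s,256,192)[0]).round(3))
    for th in [1.82,1.3,1.0]:
        e=[wor([-.058+.099*np.cos(th),y,.036+.099*np.sin(th)]) for y in(-.018,.122)]
        r=[wor([-.058+.045*np.cos(th)-.003*np.sin(th),y,.036+.045*np.sin(th)+.003*np.cos(th)]) for y in(.007,.097)]
        print(th,proj(s,e).round(0).tolist(),proj(s,r).round(0).tolist())
```

```text
w1 tcp [[252.24185646 224.02703594]] cam [-0.197  0.052  0.349]
1.82 [[170.0, 236.0], [334.0, 237.0]] [[209.0, 221.0], [296.0, 221.0]]
1.3 [[175.0, 286.0], [329.0, 286.0]] [[210.0, 241.0], [295.0, 242.0]]
1.0 [[181.0, 301.0], [323.0, 302.0]] [[211.0, 250.0], [293.0, 250.0]]
w2 tcp [[252.27328954 223.97279112]] cam [-0.186  0.053  0.284]
1.82 [[140.0, 270.0], [364.0, 270.0]] [[197.0, 243.0], [308.0, 243.0]]
1.3 [[150.0, 334.0], [355.0, 333.0]] [[199.0, 268.0], [307.0, 268.0]]
1.0 [[160.0, 349.0], [346.0, 349.0]] [[201.0, 278.0], [305.0, 278.0]]
w3 tcp [[252.40269677 224.03150927]] cam [-0.133  0.053  0.284]
1.82 [[129.0, 189.0], [376.0, 189.0]] [[193.0, 180.0], [312.0, 180.0]]
1.3 [[140.0, 267.0], [364.0, 266.0]] [[195.0, 209.0], [310.0, 209.0]]
1.0 [[152.0, 290.0], [353.0, 290.0]] [[197.0, 222.0], [308.0, 221.0]]
s3 tcp [[255.62965881 175.71188417]] cam [-0.063 -1.017  0.829]
1.82 [[247.0, 184.0], [247.0, 161.0]] [[250.0, 193.0], [250.0, 178.0]]
1.3 [[263.0, 184.0], [262.0, 161.0]] [[257.0, 193.0], [257.0, 177.0]]
1.0 [[271.0, 187.0], [270.0, 164.0]] [[261.0, 194.0], [261.0, 179.0]]
```

View pics/w3.png

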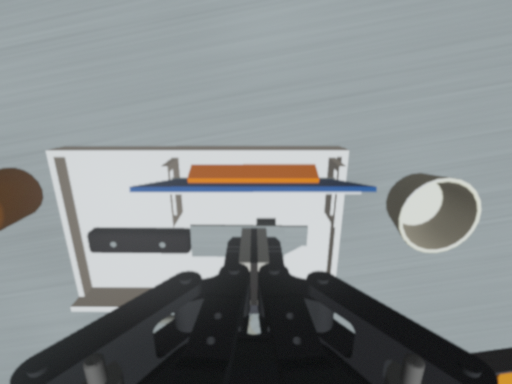

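View pics/s3.png

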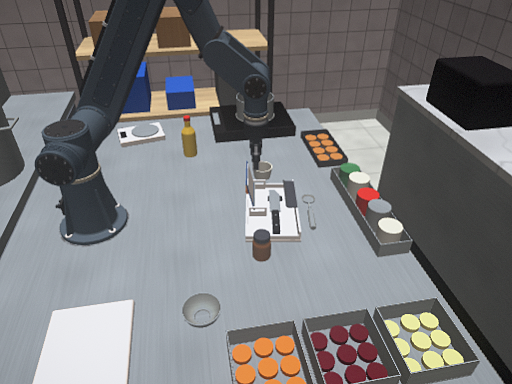

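Run:
```python
from h import *
w=load('w3');s=load('s3')
for d in [0,.005,.01,.015,.02,.03]:
    print(d,[proj(w,wor([-.0538+dx,.052,.117+d])).round(0)[0].tolist() for dx in(-.011,0,.011)],proj(s,wor([-.0538,.052,.117+d])).round(1)[0])
a=cv2.imread('pics/w3.png')[130:290,150:360];b=cv2.imread('pics/s3.png')[135:215,225:310]
a=cv2.resize(a,(400,400*160//210),interpolation=cv2.INTER_CUBIC);b=cv2.resize(b,(400,400*80//85),interpolation=cv2.INTER_CUBIC)
c=np.zeros((400,800,3),np.uint8);c[:a.shape[0],:400]=a;c[:b.shape[0],400:]=b;cv2.imwrite('pics/c3b.png',c)
st(); s=snap('side','s4')
```

```text
0 [[252.0, 208.0], [252.0, 224.0], [252.0, 239.0]] [255.6 175.7]
0.005 [[252.0, 211.0], [252.0, 227.0], [252.0, 243.0]] [255.6 174.5]
0.01 [[252.0, 215.0], [252.0, 231.0], [252.0, 247.0]] [255.6 173.2]
0.015 [[252.0, 218.0], [252.0, 235.0], [252.0, 251.0]] [255.6 171.9]
0.02 [[252.0, 222.0], [252.0, 239.0], [252.0, 255.0]] [255.6 170.6]
0.03 [[252.0, 230.0], [252.0, 248.0], [252.0, 265.0]] [255.6 168. ]
t 2.4 tray [-0.0527  0.0516  0.1171] axes in tray [[0.002, 0.002, 1.0], [-0.0, 1.0, -0.002], [-1.0, -0.0, 0.002]] F [-0.31  0.44  0.17] gap -0.002
```

View pics/c3b.png

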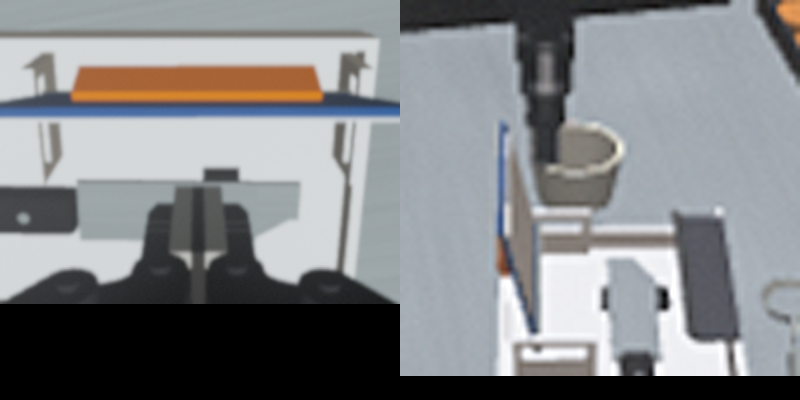

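Run:
```python
from h import *
st(); snap('scene','sc4')
a=cv2.imread('pics/sc4.png')[160:260,180:320];b=cv2.imread('pics/s4.png')[140:190,230:280]
a=cv2.resize(a,(560,400),interpolation=cv2.INTER_CUBIC);b=cv2.resize(b,(240,240),interpolation=cv2.INTER_NEAREST)
c=np.zeros((400,800,3),np.uint8);c[:,:560]=a;c[:240,560:]=b;cv2.imwrite('pics/c4.png',c)
s=load('sc4')
for d in (0,.01,.02,.03): print(d,(proj(s,wor([-.053,.052,.117+d]))[0]-[180,160])*4)
```

```text
t 2.45 tray [-0.0542  0.0518  0.1168] axes in tray [[0.0, 0.001, 1.0], [-0.0, 1.0, -0.001], [-1.0, -0.0, 0.0]] F [0.25 0.1  0.28] gap -0.0
0 [303.94740458 124.51099658]
0.01 [303.9866357  117.75119255]
0.02 [304.02631148 110.91456839]
0.03 [304.06643941 103.99982946]
```

View pics/c4.png

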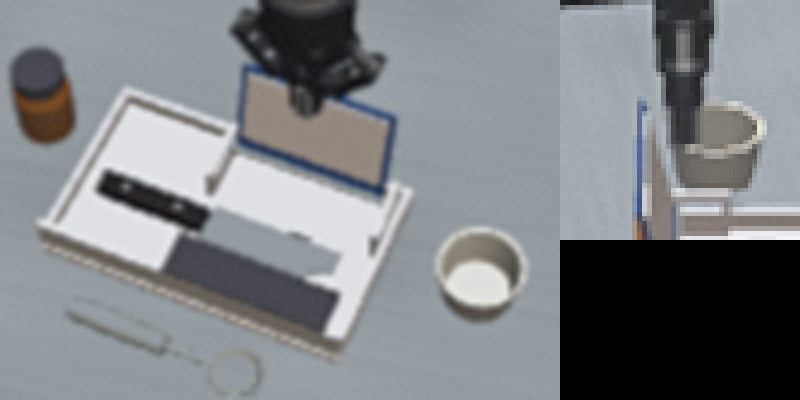

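The fingertips passed above the guard without touching it (no force, guard unmoved). All three views put the visible tips about 19 mm above the reported TCP. I'll back out upward, then re-approach lower.

Call:
carry_out(commands=[[[0.5,0,0,0,0,0,0],[0,0,0,0,0,0,0],[0,0,0,0,0,0,0],[0,0,0,0,0,0,0],[0,0,0,0,0,0,0]]])

```text
t: 3.0
tcp_pos: [0.5316, 0.0067, 0.1172]
tool_rot: [0.062, 0.704, -0.062, 0.705]
force: [-0.5, -0.3, 0.0]
finger_gap: 0.001
```

That call was a slip: row 1 went 12 mm down before returning. The forces show no contact. Next I go up and back.

Call:
carry_out(commands=[[[-0.7,0,0,0,0,0,0],[-1.4,0,0,0,0,0,0],[-1.4,0,-1.0,0,0,0,0],[-1.4,0,-2.0,0,0,0,0],[-1.4,0,-2.4,0,0,0,0]]])

```text
t: 3.5
tcp_pos: [0.4695, 0.0178, 0.1518]
tool_rot: [0.062, 0.705, -0.061, 0.703]
force: [1.1, -0.5, 0.0]
finger_gap: 0.0
```

Run:
```python
from h import *
st(); snap('wrist','w5');snap('side','s5')
a=cv2.imread('pics/w5.png')[120:320,110:390];b=cv2.imread('pics/s5.png')[120:220,200:300]
a=cv2.resize(a,(420,300),interpolation=cv2.INTER_CUBIC);b=cv2.resize(b,(380,380),interpolation=cv2.INTER_CUBIC)
c=np.zeros((400,800,3),np.uint8);c[:300,:420]=a;c[:380,420:]=b;cv2.imwrite('pics/c5.png',c)
```

```text
t 3.5 tray [-0.1179  0.0521  0.1518] axes in tray [[-0.003, 0.001, 1.0], [0.0, 1.0, -0.001], [-1.0, 0.0, -0.003]] F [ 1.15 -0.35  0.02] gap 0.0
```

View pics/c5.png

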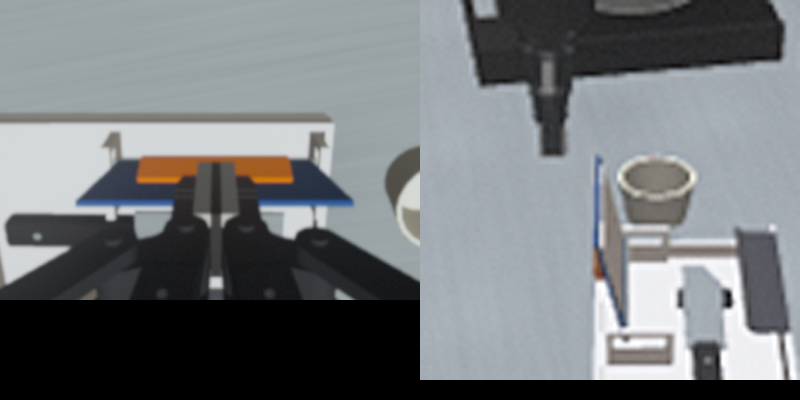

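Call:
carry_out(commands=[[[1.1,0,0,0,0,0,0],[2.2,0,0,0,0,0,0],[2.2,0,0.5,0,0,0,0],[2.2,0,0.9,0,0,0,0],[2.2,0,1.3,0,0,0,0]]])

```text
t: 4.1
tcp_pos: [0.5074, 0.0108, 0.0979]
tool_rot: [0.062, 0.703, -0.062, 0.706]
force: [-0.6, -0.5, -0.1]
finger_gap: 0.002
```

```bash
cat >> h.py <<'E'
def look(i):
    st(); snap('wrist','w%d'%i);snap('side','s%d'%i)
    a=cv2.imread('pics/w%d.png'%i)[120:320,110:390];b=cv2.imread('pics/s%d.png'%i)[120:220,200:300]
    a=cv2.resize(a,(420,300),interpolation=cv2.INTER_CUBIC);b=cv2.resize(b,(380,380),interpolation=cv2.INTER_CUBIC)
    c=np.zeros((400,800,3),np.uint8);c[:300,:420]=a;c[:380,420:]=b;cv2.imwrite('pics/c%d.png'%i,c)
E
python3 - <<'E'
from h import *
look(6)
E
```

```text
t 4.1 tray [-0.0795  0.0517  0.0979] axes in tray [[0.003, 0.001, 1.0], [-0.0, 1.0, -0.001], [-1.0, -0.0, 0.003]] F [-0.54 -0.61 -0.15] gap 0.002
```

View pics/c6.png

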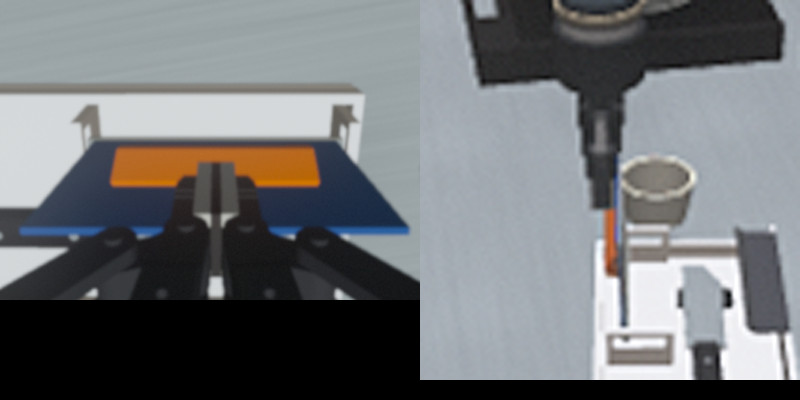

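Call:
carry_out(commands=[[[0,0,0.5,0,0,0,0],[0,0,1.0,0,0,0,0],[0,0,1.4,0,0,0,0],[0.1,0,1.8,0,0,0,0],[0.3,0,2.2,0,0,0,0]]])

```text
t: 4.7
tcp_pos: [0.5598, 0.0017, 0.0899]
tool_rot: [0.062, 0.704, -0.062, 0.705]
force: [0.1, 0.5, -0.1]
finger_gap: -0.0
```

Run:
```python
from h import *
look(7)
```

```text
t 4.7 tray [-0.0263  0.0518  0.0899] axes in tray [[0.002, 0.001, 1.0], [-0.0, 1.0, -0.001], [-1.0, -0.0, 0.002]] F [ 0.02  0.49 -0.08] gap -0.0
```

View pics/c7.png

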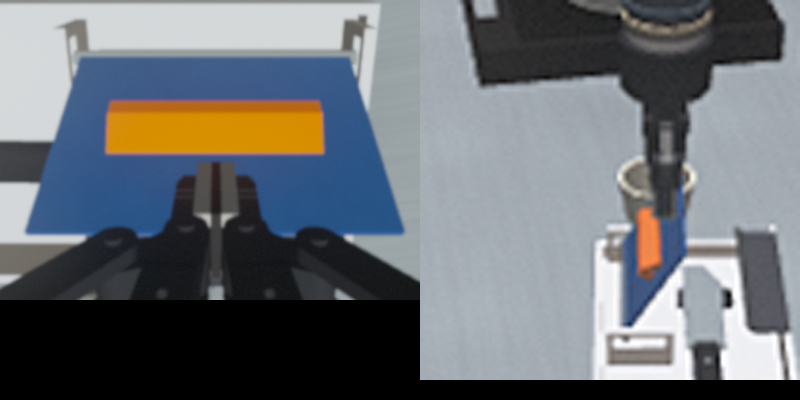

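Call:
carry_out(commands=[[[0.4,0,0.6,0,0,0,0],[0.9,0,1.1,0,0,0,0],[1.4,0,1.5,0,0,0,0],[1.9,0,1.8,0,0,0,0],[2.3,0,1.9,0,0,0,0]]])

```text
t: 5.3
tcp_pos: [0.6057, -0.0065, 0.0306]
tool_rot: [0.062, 0.705, -0.062, 0.704]
force: [-1.0, -0.1, 0.1]
finger_gap: -0.0
```

Run:
```python
from h import *
look(8)
```

```text
t 5.3 tray [0.0204 0.0516 0.0306] axes in tray [[-0.0, 0.001, 1.0], [-0.0, 1.0, -0.001], [-1.0, -0.0, -0.0]] F [-1.01 -0.26  0.05] gap -0.0
```

View pics/c8.png

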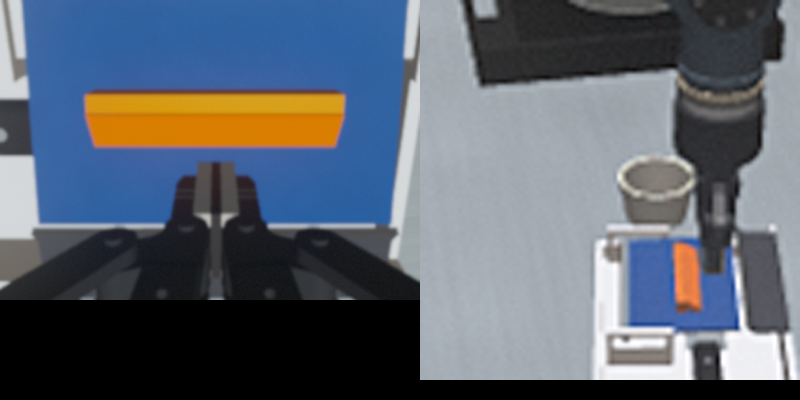

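Call:
carry_out(commands=[[[0.2,0,0.1,0,0,0,0],[0.3,0,0.2,0,0,0,0],[0.4,0,0.2,0,0,0,0],[0.4,0,0.2,0,0,0,0],[0.4,0,0.2,0,0,0,0]]])

```text
t: 5.9
tcp_pos: [0.6103, -0.0072, 0.0221]
tool_rot: [0.062, 0.704, -0.062, 0.704]
force: [-0.4, 0.2, -0.3]
finger_gap: -0.001
```

Run:
```python
from h import *
look(9)
```

```text
t 5.9 tray [0.025  0.0517 0.0221] axes in tray [[0.0, 0.001, 1.0], [-0.0, 1.0, -0.001], [-1.0, -0.0, 0.0]] F [-0.38  0.1  -0.35] gap -0.001
```

View pics/c9.png

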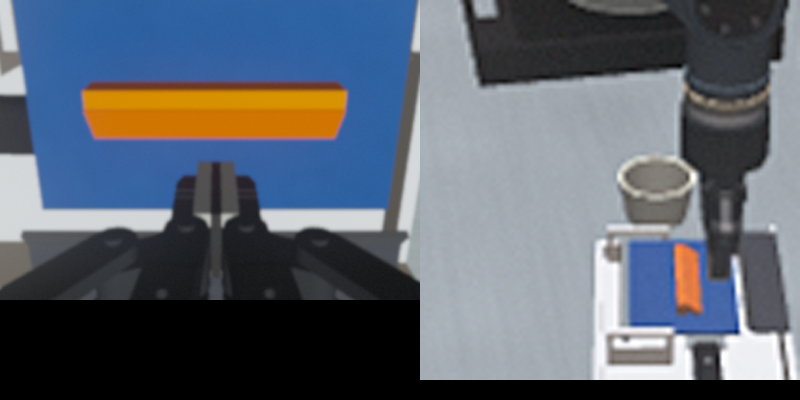

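Call:
carry_out(commands=[[[0.04,0,0,0,0,0,0],[0.08,0,0,0,0,0,0],[0.12,0,0,0,0,0,0],[0.16,0,0,0,0,0,0],[0.16,0,0,0,0,0,0]]])

```text
t: 6.5
tcp_pos: [0.6102, -0.0072, 0.0177]
tool_rot: [0.062, 0.705, -0.062, 0.704]
force: [0.3, -0.4, 0.3]
finger_gap: 0.001
```

Run:
```python
from h import *
look(10)
s=load('w10')
for th in (0,.03,.06,.1,.15):print(th,proj(s,[wor([-.058+.099*np.cos(th)-.003*np.sin(th),y,.036+.099*np.sin(th)+.003*np.cos(th)]) for y in (-.018,.122)]).round(1).tolist())
im=s['image'].astype(int)
for u in (150,170,340,360):
    m=(im[:,u,2]>im[:,u,0]+60); print(u,np.where(m)[0].max())
```

```text
t 6.5 tray [0.0249 0.0517 0.0177] axes in tray [[-0.0, 0.001, 1.0], [0.0, 1.0, -0.001], [-1.0, 0.0, -0.0]] F [ 0.39 -0.31  0.28] gap 0.001
0 [[134.7, 264.2], [370.3, 264.0]]
0.03 [[132.6, 266.9], [372.3, 266.7]]
0.06 [[130.5, 269.5], [374.4, 269.3]]
0.1 [[127.5, 273.0], [377.4, 272.7]]
0.15 [[123.5, 277.1], [381.3, 276.9]]
150 262
170 262
340 262
360 262
```

Call:
carry_out(commands=[[[0.04,0,0,0,0,0,0],[0.08,0,0,0,0,0,0],[0.12,0,0,0,0,0,0],[0.12,0,0,0,0,0,0],[0.12,0,0,0,0,0,0]]])

```text
t: 7.1
tcp_pos: [0.6103, -0.0072, 0.0149]
tool_rot: [0.062, 0.704, -0.062, 0.704]
force: [-0.8, 0.2, -0.1]
finger_gap: -0.004
```

Run:
```python
from h import *
look(11)
s=load('w11')
for th in (0,.03,.06):print(th,proj(s,[wor([-.058+.099*np.cos(th)-.003*np.sin(th),y,.036+.099*np.sin(th)+.003*np.cos(th)]) for y in (-.018,.122)]).round(1).tolist())
im=s['image'].astype(int)
for u in (150,340):
    m=(im[:,u,2]>im[:,u,0]+60); print(u,np.where(m)[0].max())
```

```text
t 7.1 tray [0.025  0.0517 0.0149] axes in tray [[-0.0, 0.001, 1.0], [0.0, 1.0, -0.001], [-1.0, 0.0, -0.0]] F [-0.78  0.02 -0.11] gap -0.004
0 [[132.7, 266.8], [372.2, 266.5]]
0.03 [[130.6, 269.6], [374.3, 269.3]]
0.06 [[128.4, 272.3], [376.5, 272.0]]
150 265
340 265
```

View pics/c11.png

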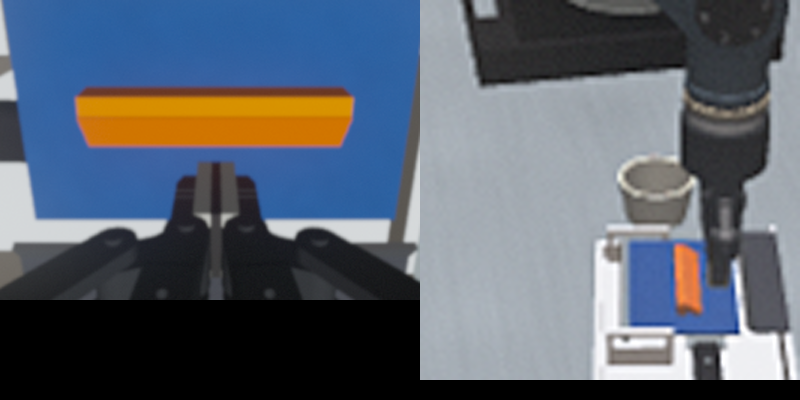

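Call:
carry_out(commands=[[[0.04,0,0,0,0,0,0],[0.08,0,0,0,0,0,0],[0.12,0,0,0,0,0,0],[0.12,0,0,0,0,0,0],[0.12,0,0,0,0,0,0]]])

```text
t: 7.7
tcp_pos: [0.6105, -0.0072, 0.0136]
tool_rot: [0.061, 0.704, -0.062, 0.705]
force: [-2.2, 1.3, 10.6]
finger_gap: 0.0
```

Run:
```python
from h import *
look(12)
s=load('w12')
print(proj(s,[wor([-.058+.099,y,.039]) for y in (-.018,.122)]).round(1).tolist())
im=s['image'].astype(int)
for u in (150,340):
    m=(im[:,u,2]>im[:,u,0]+60); print(u,np.where(m)[0].max())
```

```text
t 7.7 tray [0.0253 0.0517 0.0136] axes in tray [[0.001, 0.001, 1.0], [-0.0, 1.0, -0.001], [-1.0, -0.0, 0.001]] F [-2.42  0.91 10.61] gap 0.0
[[131.7, 267.7], [373.1, 267.5]]
150 265
340 265
```

View pics/w12.png

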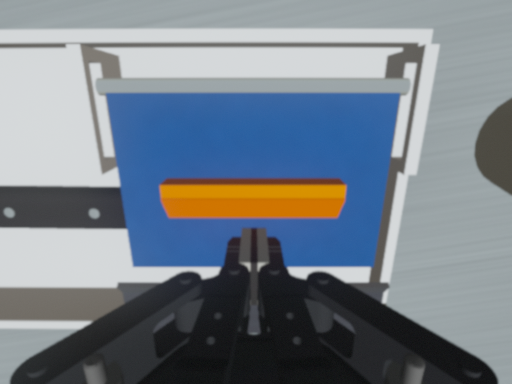

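Contact is 10.6 N with the guard flat on its stop, so the tip offset is about 25 mm. Next I lift over the ridge and come down behind it.

Call:
carry_out(commands=[[[-0.8,0,0,0,0,0,0],[-1.6,0,0,0,0,0,0],[-1.6,0,-0.9,0,0,0,0],[-1.6,0,-1.8,0,0,0,0],[-1.6,0,-2.5,0,0,0,0]]])

```text
t: 8.3
tcp_pos: [0.5474, 0.004, 0.0521]
tool_rot: [0.062, 0.705, -0.062, 0.704]
force: [0.3, -0.1, -0.1]
finger_gap: 0.002
```

Call:
carry_out(commands=[[[0,0,0,0,0,0,0],[0.5,0,0,0,0,0,0],[1.0,0,0,0,0,0,0],[1.3,0,0,0,0,0,0],[1.3,0,0,0,0,0,0]]])

```text
t: 8.8
tcp_pos: [0.5482, 0.0037, 0.0174]
tool_rot: [0.062, 0.705, -0.062, 0.703]
force: [-0.6, 0.9, -0.4]
finger_gap: -0.001
```

Run:
```python
from h import *
look(13)
```

```text
t 8.8 tray [-0.038   0.0517  0.0174] axes in tray [[-0.003, 0.001, 1.0], [0.0, 1.0, -0.001], [-1.0, 0.0, -0.003]] F [-0.7   0.76 -0.36] gap -0.001
```

View pics/c13.png

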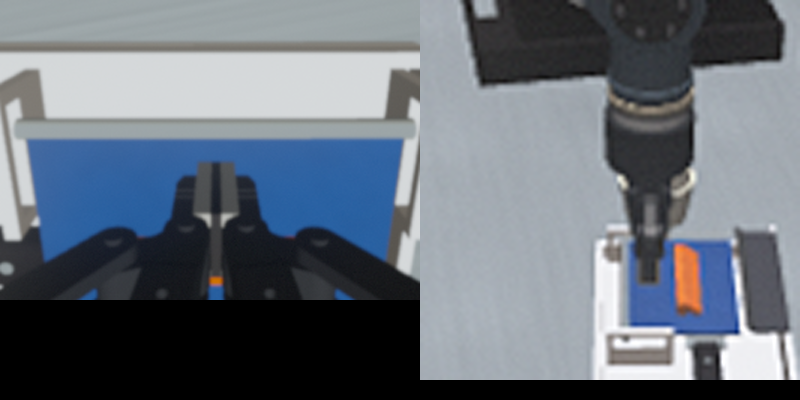

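Call:
carry_out(commands=[[[0,0,0.3,0,0,0,0],[0,0,0.5,0,0,0,0],[0,0,0.7,0,0,0,0],[0,0,0.9,0,0,0,0],[0,0,1.1,0,0,0,0]]])

```text
t: 9.4
tcp_pos: [0.5724, -0.0004, 0.0194]
tool_rot: [0.062, 0.707, -0.061, 0.702]
force: [-6.7, 0.7, 4.1]
finger_gap: -0.004
```

Run:
```python
from h import *
look(14)
```

```text
t 9.4 tray [-0.0135  0.0518  0.0194] axes in tray [[-0.008, 0.001, 1.0], [-0.0, 1.0, -0.001], [-1.0, -0.0, -0.008]] F [-6.73 -0.51  4.06] gap -0.004
```

View pics/c14.png

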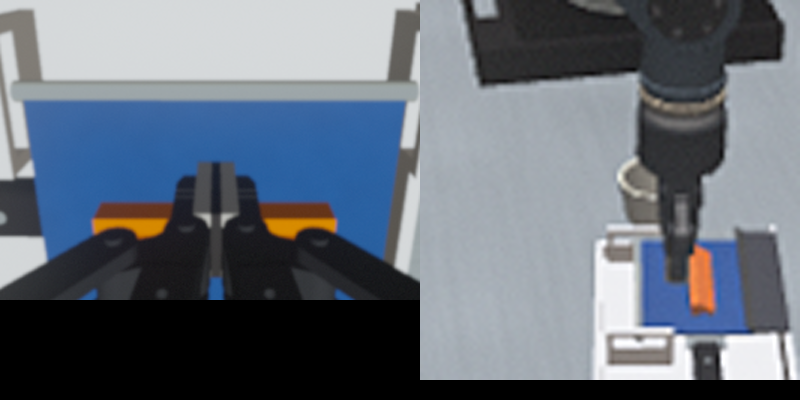

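Call:
carry_out(commands=[[[0.05,0,0.2,0,0,0,0],[0.08,0,0.35,0,0,0,0],[0.08,0,0.5,0,0,0,0],[0.08,0,0.6,0,0,0,0],[0.08,0,0.65,0,0,0,0]]])

```text
t: 10.0
tcp_pos: [0.5877, -0.003, 0.0172]
tool_rot: [0.062, 0.708, -0.061, 0.701]
force: [-8.1, 0.8, 6.4]
finger_gap: -0.003
```

Run:
```python
from h import *
look(15)
```

```text
t 10.0 tray [0.0021 0.0519 0.0172] axes in tray [[-0.009, 0.001, 1.0], [0.0, 1.0, -0.001], [-1.0, 0.0, -0.009]] F [-8.16 -0.6   6.42] gap -0.003
```

View pics/w15.png

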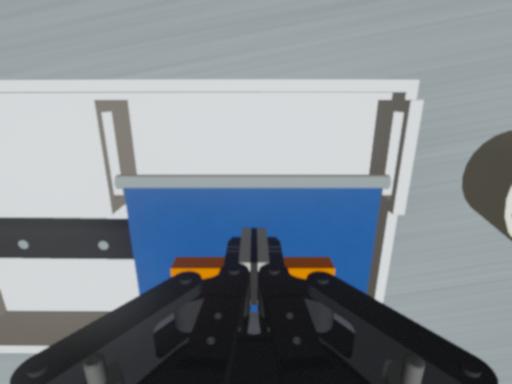

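Run:
```python
from h import *
for f in ['w12','w13','w14','w15']:
    s=load(f); im=s['image'].astype(int)
    rows=[]
    for u in (170,200,330):
        m=(im[:,u,2]>im[:,u,0]+60)&(np.arange(384)>60); v=np.where(m)[0].min(); rows.append(tray(plane(s,u,v-.5,.039))[0])
    print(f,np.round(rows,4))
```

```text
w12 [-0.0553 -0.0553 -0.0553]
w13 [-0.0552 -0.0552 -0.0551]
w14 [-0.045 -0.045 -0.045]
w15 [-0.029  -0.0295 -0.0295]
```

Runner is about 25.9 mm, but the force hasn't risen yet. I'll push a little more to feel the stop.

Call:
carry_out(commands=[[[0,0,0.06,0,0,0,0],[0,0,0.12,0,0,0,0],[0,0,0.16,0,0,0,0],[0,0,0.16,0,0,0,0],[0,0,0.16,0,0,0,0]]])

```text
t: 10.6
tcp_pos: [0.5876, -0.003, 0.017]
tool_rot: [0.062, 0.71, -0.061, 0.698]
force: [-13.9, 1.8, 8.2]
finger_gap: -0.003
```

Run:
```python
from h import *
look(16)
for f in ['w16']:
    s=load(f); im=s['image'].astype(int)
    rows=[]
    for u in (170,200,330):
        m=(im[:,u,2]>im[:,u,0]+60)&(np.arange(384)>60); v=np.where(m)[0].min(); rows.append(tray(plane(s,u,v-.5,.039))[0])
    print(f,np.round(rows,4))
```

```text
t 10.6 tray [0.002 0.052 0.017] axes in tray [[-0.017, 0.0, 1.0], [-0.0, 1.0, -0.0], [-1.0, -0.0, -0.017]] F [-14.03  -0.64   8.2 ] gap -0.003
w16 [-0.0289 -0.0289 -0.0295]
```

Call:
carry_out(commands=[[[0,0,-0.2,0,0,0,0],[-0.1,0,-0.5,0,0,0,0],[-1.0,0,-0.6,0,0,0,0],[-2.5,0,-0.6,0,0,0,0],[-4.4,0,-0.6,0,0,0,0]]])

```text
t: 11.2
tcp_pos: [0.5808, -0.0021, 0.1275]
tool_rot: [0.062, 0.705, -0.062, 0.704]
force: [0.7, 0.1, -0.3]
finger_gap: -0.0
```

Call:
carry_out(commands=[[[-1.5,0,-0.5,0,0,0,0],[-2.5,0,-1.5,0,0,0,0],[-2.5,0,-2.5,0,0,0,0],[-2.5,0,-2.5,0,0,0,0],[-2.5,0,-2.5,0,0,0,0]]])

```text
t: 11.7
tcp_pos: [0.5206, 0.0086, 0.1907]
tool_rot: [0.062, 0.703, -0.062, 0.706]
force: [-0.3, -0.0, 0.7]
finger_gap: -0.003
```

Run:
```python
from h import *
st(); s=snap('wrist','w17'); snap('scene','sc17');snap('side','s17')
im=s['image'].astype(int); m=(im[:,:,2]>im[:,:,0]+60)
v=np.where(m[:,210])[0];print('blue rows u210',v.min(),v.max(),tray(plane(s,210,v.min()-.5,.039)),tray(plane(s,210,v.max()+.5,.039)), 'lead-in edge expect',proj(s,wor([.046,.052,.05])))
a=s['image'][:,:,::-1];b=cv2.imread('pics/s17.png')[120:260,200:340];c=cv2.imread('pics/sc17.png')[160:260,180:320]
o=np.zeros((384,800,3),np.uint8);o[:,:512]=a;o[:192,512:704]=cv2.resize(b,(192,192));o[192:,512:780]=cv2.resize(c,(268,192));cv2.imwrite('pics/c17.png',o)
```

```text
t 11.7 tray [-0.0661  0.0518  0.1907] axes in tray [[0.004, 0.001, 1.0], [-0.0, 1.0, -0.001], [-1.0, -0.0, 0.004]] F [-0.25 -0.08  0.67] gap -0.003
blue rows u210 198 254 [-0.02831225  0.00067122  0.039     ] [ 0.04966832 -0.00314392  0.039     ] lead-in edge expect [[252.92698158 256.64339009]]
```

View pics/c17.png

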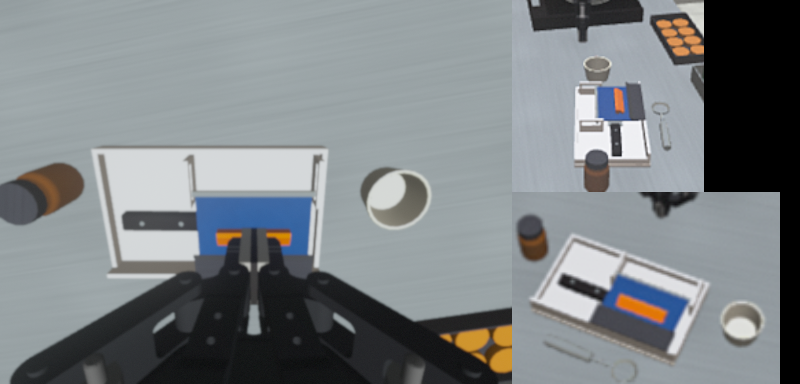

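The guard lies flat with its edge under the lip. The knife, jar, ramekin and spoon are where they were, and the arm is clear. I'm handing in.

```bash
python3 -c "
from station import manip
print(manip.sign_off())"
```

```text
the job is handed in; nothing more can be done
None
```

The guard is folded flat over the blade and slid home under the steel lip. The arm is clear, and I handed in at about 12 s.

**What I did:** With shut fingers I pushed the guard over from its blue outer side, from about 1.82 rad down to flat. A press of about 10.6 N on the blue face confirmed the stop. I then pushed on the back of the orange ridge and lifted away.

**Last checks:**
- **Slide:** The images put it at about 26 mm. The wrist force rose from 8 N to 14 N with no further movement, so the runner was at its stop.
- **Lip:** The blue face disappears beneath the lip's lead-in in the final wrist view, and the side and scene views agree.
- **Other objects:** The knife, ramekin, jar and spoon looked unmoved. I judged this by eye and did not measure it. The sauce bottle and pinch bowl were not specifically checked.

**What went wrong or disagreed:**
- **Tip height:** The visible and contacting fingertips sat about 19–25 mm above the reported TCP. Because of this, my first push passed over the top of the guard without touching it.
- **Sign slip:** While backing out of that pass I commanded one short dip of about 12 mm on the guard's inner side, by mistake. The geometry, the force readings and an unmoved guard all indicate the white face was not touched.

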